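# Stand up the medicine safe and hold its lock open

## Robot

A 6-joint arm with a two-finger parallel gripper is mounted at the origin on a cart in front of the work surface, level with it; the furniture and walls round the work are solid. World frame = base frame: x ahead of the robot, y to its left, z up, the work surface at z = 0. Lengths are in m, angles in rad, forces in N, time in s.
With the tool pointing down it reaches from about 0.325 to 0.85 m from the base axis. Payload 4.4 kg.
Tool frame: the origin (TCP) lies midway between the tips of the shut fingers; the grasp point (between the pads) lies 19 mm behind it; z points along the fingers, y is the line along which they close (so a half turn about z gives the same grasp; the last joint's range is limited). The gripper opens to 94 mm and grips with 3 to 60 N. Pads are 16 mm wide; open, the fingers measure 119 mm over their backs; the gripper's body (75 mm by 177 mm) begins 78 mm behind the grasp point.
Start: joints at [-1.296, 0.207, 1.542, -0, 1.393, -0.15], TCP at [0.237, -0.524, 0.205] pointing down, gripper open.
Joint ranges: [-2.73, 2.73], [-0.86, 2.22], [0.23, 2.46], [-1.11, 4.25], [0.08, 2.63], [-2.82, 2.82]. Speed limits (rad/s): [2.79, 2.79, 3.14, 3.14, 3.14, 3.14].

## Interface

Orientations are given as a 3x3 rotation matrix whose columns are the frame's x, y, z axes.
In Python, from plant import bot gives the robot as it stands.
- The arm moves only by the shell command python3 -m inch [FORCE], which reads ROWS from standard input. ROWS is 1 to 10 rows, parted by a bar, with the numbers parted by commas; each row has 5 numbers: dx, dy, dz in m, then a turn about the tool's z in rad, then the finger opening in m; each row shifts and turns the commanded pose from where the row before left it, along the tool's axes as they then stand; what a row does not reach is not made up. A row lasts 1/8 s, in which the tool goes at most 0.0625 m and 0.188 rad, less where a joint would pass 70% of its speed; a pose out of reach is approached as far as the arm can. The fingers move at their own pace and stop on an object; FORCE is the grip in N (left out, the last holds). Time passes only in rows, so rows that do not move let the fingers close. It prints the time, the measured TCP pose, the force, the opening and the grip force at its end. Input that does not fit is refused with a message, and nothing moves.
- bot.get_obs(): the state, without advancing time (a new reading comes with each control period).
- bot.read_camera(name): name is "scene" or "side" or "wrist"; returns the picture (384x512x3 uint8, red, green, blue); there is no depth.
- bot.calibration(name): a dict with "K" (3x3 intrinsics, pixels), "R" (3x3) and "t" (3): a world point X has camera coordinates R X + t; the wrist camera has in their place "mount" (4x4, takes a point from camera to tool coordinates, whose origin is the TCP and whose axes are the flange's). Camera axes: x right, y down, z forward; pixel columns grow to the right and rows downward; lengths in m; the calibration is good to about 2 mm. A picture is of the moment at which its call begins: read the wrist's pose just before it. calibration takes no time and is no camera call.
- bot.job_done(): hands the job in; it is judged then, once.
Trained networks look in the newest picture that a camera, given by its name, has taken for a name from the list of things; names that differ only in an ending like _2 or _b are one class to them, and where a whole thing is asked for, a point or a joint stands for the part that bears it (a point fixed in the world has none). Each returns a list of dicts, best first, with "confidence" (0 to 1); they miss things now and then, are a little off and sometimes report something else, mostly with a low value. They report only what shows in the picture. A call takes as long as a camera call. They do not tell look-alikes from the thing itself.
- bot.cut_out(camera, name): "mask" (384x512 bool, what is visible of it).
- bot.place_of(camera, name): "xyz" ([x, y, z] in m, in world coordinates, good to about 4 mm: a listed point, or the origin of a listed thing).
The state is a dict: "time_s": time; "joints": joint angles; "qvel": joint speeds; "tau": joint torques, N m; "tcp_pos": TCP position; "tcp_rot": TCP orientation; "wrist_force": force on the tool from outside, world axes, zero at the start; "moment": the same for the moment, N m; "gripper_width": finger opening in m; "gripper_force": force on a finger pad.
Only numpy, scipy, OpenCV 4.12 (cv2) and the standard library are available. Lean on these libraries where they do the work, as an engineer would, in place of code of your own. Each camera call takes 0.05 s, during which the arm holds its last target. There are 200 camera calls.

## Task

The little medicine safe has been knocked onto its back: stand it upright on the worktop. Then take the square-headed key from the wooden stand, ease it all the way into the lock in the safe's top (the pins are sticky: a little wiggling helps, do not force it) and turn it clockwise a full quarter, as far as it goes, so that the door springs ajar. The lock springs back by itself, so finish holding the key there, still gripped and turned, and leave the small key and the other things on the worktop alone.

Things in the scene. Friction and masses are not known exactly. Their poses are not given: they have to be found in the camera images.
- safe: White steel box, loose, 62 mm wide (its y), 80 deep (x), 115 tall (z), 0.9 kg. Origin: centre of its underside; z out of its top, -x out of its front (small door, knob 10 mm proud). It starts lying on its back, door up, top pointing roughly away from the robot; grip it across the plain 62 mm sides. Once within about 25 degrees of upright it settles on its base.
- keyhole (a point): Middle of the keyhole's mouth, in the round brass plug in the safe's top: (-8, 0, 118) mm in the safe's frame, 3 mm above its top; axes as the safe's, not turning with the plug. Slot 6 x 12.5 mm, 2 mm bevel, at rest its long side along the safe's x; the key fits either way round. Pins 8 and 15 mm deep and a tumbler from 20 mm resist with 5 to 15 N; the plug turns only with the blade home.
- key: The safe's key, 35 g. Black head 30 mm wide (x), 9 thick (y): a square slab 24 tall, on it a loop up to 40. Steel blade 11 wide (x), 4.5 thick (y), 28 long, tip narrowed. Origin: middle of the head's underside (the shoulder); z up, blade along -z. It starts upright in a slot of the stand, shoulder on the stand's top, 40 mm above the worktop; grip the slab across its 9 mm, lift 30 mm to clear.
- key_tip (a point): Tip of the key's blade, 28 mm below the key's origin, axes as the key's. Fully home it is 28 mm below the keyhole's mouth.
- small_key: Another, smaller key that does not belong to the safe, in the other slot of the stand: round black head 24 mm across, 8 mm thick. To be left alone. Origin at the underside of its head, z up. Which key is in which slot varies.
- key_stand: Wooden stand, fixed, 50 x 130 mm at its foot, 40 mm high, with two upright slots 64 mm apart along its y, 32 mm deep, their long side along its y. Origin at the centre of its underside.
- safe_lock (a joint): Turn of the lock's plug, rad: 0 at rest (keyway along the safe's x), grows clockwise seen from above, stop at 1.62. A spring, about 0.04 N m at a quarter turn, turns it back when it is let go.
- safe_door (a joint): Opening of the safe's door, rad: 0 shut; it springs to about 0.4 once the lock has turned far enough (about 0.5 rad).
- salt_shaker: Bystander: glass salt shaker, 44 mm across, 90 mm tall.
- garlic: Bystander: garlic bulb, 54 mm.
- lemon: Bystander: lemon, 83 x 58 mm.
Not all that is in view belongs to the job. Leave any pink look-alike of the key alone.

How it is judged:
By the outcome, as a careful person would: the job done as asked, in the order asked, and still so for the second after the job is handed in, while the arm keeps its last pose, push and grip.
It also fails if it takes over 72 s, if anything falls off the work surface, if the arm or the gripper's body presses on something with over 40 N, if the wrist force passes 120 N, or if a joint passes its speed limit or range.

## Working session

There is one attempt and no reset: what is moved stays moved. The work goes in short steps, Python scripts to look and compute and a shell command to move; the robot and the scene stay as the last step left them, time stands still between calls to the robot, and variables do not carry over. Pictures are saved under pics/ and viewed, at most 11 in all, crops included, and the job is handed in when it is done.

```bash
ls; mkdir -p pics
python3 - <<'E'
from plant import bot
import cv2,numpy as np
o=bot.get_obs();print(o['time_s'],o['tcp_pos'],o['tcp_rot'],o['gripper_width'])
a=bot.read_camera('scene');b=bot.read_camera('side')
cv2.imwrite('pics/a.png',cv2.cvtColor(a,4));cv2.imwrite('pics/b.png',cv2.cvtColor(b,4))
for c in('scene','side'):
  k=bot.calibration(c);print(c,np.round(-k['R'].T@k['t'],3))
  for n in('safe','keyhole','key','key_tip','small_key','key_stand','salt_shaker','garlic','lemon'):
    print(n,[(np.round(d['xyz'],3).tolist(),round(d['confidence'],2)) for d in bot.place_of(c,n)])
print(bot.calibration('wrist'))
E
```

```text
pics
0.0 [ 0.23727958 -0.52287733  0.20430328] [[ 9.10694744e-01  4.13079523e-01 -6.25346800e-04]
 [ 4.13079861e-01 -9.10692172e-01  2.19020805e-03]
 [ 3.35231661e-04 -2.25292913e-03 -9.99997406e-01]] 0.09360677496405936
scene [ 0.734 -0.854  0.834]
safe [([0.545, -0.269, 0.04], 0.83)]
keyhole [([0.662, -0.281, 0.048], 0.64)]
key [([0.258, -0.317, 0.029], 0.49), ([0.445, -0.348, 0.042], 0.41)]
key_tip [([0.363, -0.27, 0.003], 0.74), ([0.258, -0.319, 0.002], 0.67), ([0.445, -0.348, 0.011], 0.62)]
small_key [([0.498, -0.384, 0.039], 0.52)]
key_stand [([0.47, -0.367, -0.0], 0.79)]
salt_shaker [([0.398, -0.07, -0.0], 0.79)]
garlic [([0.363, -0.27, 0.001], 0.58)]
lemon [([0.459, -0.512, -0.002], 0.79)]
side [-0.197 -0.601  0.499]
safe [([0.541, -0.262, 0.042], 0.89)]
keyhole [([0.662, -0.28, 0.047], 0.9)]
key [([0.444, -0.349, 0.041], 0.73), ([0.257, -0.321, 0.028], 0.6)]
key_tip [([0.443, -0.344, 0.011], 0.75), ([0.257, -0.317, -0.002], 0.58)]
small_key []
key_stand [([0.473, -0.364, 0.003], 0.97)]
salt_shaker [([0.398, -0.074, -0.002], 0.81), ([0.473, -0.368, -0.0], 0.7)]
garlic [([0.369, -0.268, -0.004], 0.87)]
lemon [([0.456, -0.515, -0.0], 0.7)]
{'K': array([[266.06062476,   0.        , 254.26324758],
       [  0.        , 266.06062476, 189.44940621],
       [  0.        ,   0.        ,   1.        ]]), 'mount': array([[-7.05088453e-04, -9.59122476e-01, -2.82990423e-01,
         8.38597109e-02],
       [ 9.99999479e-01, -8.85123348e-04,  5.08333848e-04,
        -1.22857382e-03],
       [-7.38035850e-04, -2.82989918e-01,  9.59122600e-01,
        -1.78597150e-01],
       [ 0.00000000e+00,  0.00000000e+00,  0.00000000e+00,
         1.00000000e+00]])}
```

```bash
python3 -c "
import cv2,numpy as np
a=cv2.imread('pics/a.png');b=cv2.imread('pics/b.png');cv2.imwrite('pics/ab.png',cv2.resize(np.vstack([a,b])[:, :],(400,600)))"
```

```text
(no output)
```

View pics/a.png

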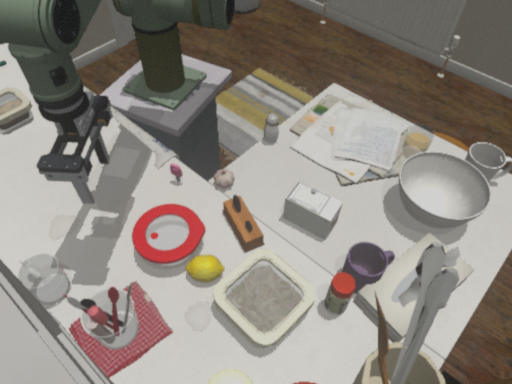

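View pics/b.png

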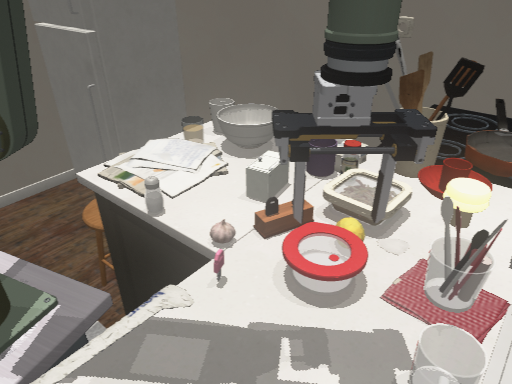

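The scene shows the safe on its back at (312,210) in the scene view. The stand is at (243,222) with two black heads.

Key candidates:
- **Left head in the stand** at scene (237,203), about (0.444,-0.349). It looks bigger in the side view at (272,205), and the network calls it the key.
- **Right head in the stand**, about (0.498,-0.384). This looks like the small round key.
- **Pink thing** at scene (176,172) / side (219,262), about (0.257,-0.32). This is the look-alike, so I leave it alone.

I'll move the wrist camera over these to confirm.

```bash
cat > h.py <<'E'
from plant import bot
import numpy as np,cv2
def go(t,yaw=None):
    o=bot.get_obs();R=o['tcp_rot'];p=o['tcp_pos'];y=np.arctan2(R[1,0],R[0,0])
    print('tool delta',np.round(R.T@(np.array(t)-p),4),'tcp',np.round(p,4),'yaw',round(y,3),'turn',None if yaw is None else round(y-yaw,3),'q',np.round(o['joints'],2),'F',np.round(o['wrist_force'],1),'w',round(o['gripper_width'],4),'t',round(o['time_s'],2))
def cam(c):
    k=bot.calibration(c)
    if c!='wrist': return k['K'],k['R'],k['t']
    o=bot.get_obs();T=np.eye(4);T[:3,:3]=o['tcp_rot'];T[:3,3]=o['tcp_pos'];W=np.linalg.inv(T@k['mount'])
    return k['K'],W[:3,:3],W[:3,3]
def proj(C,X):
    K,R,t=C;u=(np.atleast_2d(X)@R.T+t)@K.T;return u[:,:2]/u[:,2:]
def tri(obs):  # [(C,uv),...]
    A=[]
    for (K,R,t),(u,v) in obs:
        P=K@np.c_[R,t];A+=[u*P[2]-P[0],v*P[2]-P[1]]
    X=np.linalg.svd(np.array([a/np.linalg.norm(a[:3]) for a in A]))[2][-1];return X[:3]/X[3]
def onz(C,uv,z):
    K,R,t=C;d=R.T@np.linalg.inv(K)@np.array([*uv,1.]);c=-R.T@t;return c+d*(z-c[2])/d[2]
def show(c,f,box=None,s=1):
    C=cam(c);a=bot.read_camera(c);b=cv2.cvtColor(a,4)
    if box: x0,y0,x1,y1=box;b=b[y0:y1,x0:x1]
    cv2.imwrite(f,cv2.resize(b,None,fx=s,fy=s,interpolation=2));return C,a
def find(c,*ns):
    for n in ns: print(c,n,[(np.round(d['xyz'],4).tolist(),round(d['confidence'],2)) for d in bot.place_of(c,n)])
E
echo '0.055,-0.014,-0.008,0,0.094 | 0.055,-0.014,-0.008,0,0.094 | 0.055,-0.014,-0.008,0,0.094 | 0.055,-0.014,-0.008,0,0.094 | 0.055,-0.014,-0.008,0,0.094 | 0.055,-0.014,-0.008,0,0.094 | 0,0,0,0.18,0.094 | 0,0,0,0.18,0.094 | 0,0,0,0.18,0.094 | 0,0,0,0,0.094' | python3 -m inch
python3 - <<'E'
from h import *
C,a=show('wrist','pics/w1.png',s=1.5)
find('wrist','safe','keyhole','key','key_tip','small_key','key_stand');go([0.6,-.27,.2],-.12)
E
```

```text
time_s: 2.25
tcp_pos: [0.5034, -0.3108, 0.2534]
tcp_rot: [[0.994, -0.112, -0.0], [-0.112, -0.994, 0.0], [-0.0, -0.0, -1.0]]
wrist_force: [0.6, -0.1, 0.1]
gripper_width: 0.0938
gripper_force: 0.0
wrist safe [([0.5434, -0.2688, 0.0408], 0.9)]
wrist keyhole [([0.664, -0.2766, 0.0455], 0.91), ([0.4485, -0.3464, 0.0377], 0.72)]
wrist key [([0.2628, -0.3536, 0.0034], 0.64), ([0.4441, -0.3438, 0.0376], 0.51)]
wrist key_tip [([0.2602, -0.323, 0.0044], 0.7), ([0.4452, -0.3475, 0.0107], 0.65)]
wrist small_key [([0.4921, -0.3849, 0.0379], 0.62)]
wrist key_stand [([0.466, -0.3659, 0.001], 0.83)]
tool delta [ 0.0915 -0.0516  0.0534] tcp [ 0.5033 -0.3109  0.2534] yaw -0.114 turn 0.006 q [-0.7   0.21  1.44  0.    1.49  0.98] F [-0.3 -0.3 -0.1] w 0.0936 t 2.6
```

View pics/w1.png

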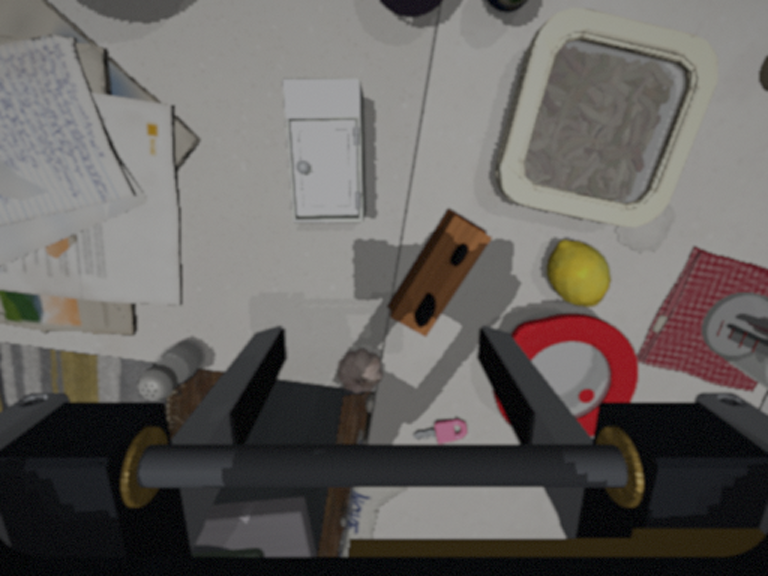

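Wrist view (1.5x): the safe's door face spans (284..361, 80..219). The stand holds a bigger head at (425,308) and a smaller one at (459,254), and the pink look-alike is at (450,430). I'll refine from these pixels and enlarge the stand.

Run:
```python
from h import *
C,a=show('wrist','pics/w2.png',(250,130,340,230),6)
P=[onz(C,np.array(p)/1.5,.08) for p in((295,219),(362,219),(284,80),(361,80))]
print(np.round(P,4)); b=(P[0]+P[1])/2;t=(P[2]+P[3])/2;d=t-b;print('yaw',np.arctan2(d[1],d[0]),np.linalg.norm(d),b,t)
m=bot.cut_out('wrist','safe')[0]['mask'].astype(np.uint8);print(cv2.boxPoints(cv2.minAreaRect(cv2.findNonZero(m))))
q=cv2.boxPoints(cv2.minAreaRect(cv2.findNonZero(m)));print(np.round([onz(C,p,.08) for p in q],4))
for n in('key','small_key','key_stand'):
  for d in bot.cut_out('wrist',n):
    r=cv2.minAreaRect(cv2.findNonZero(d['mask'].astype(np.uint8)));print(n,d['confidence'],r)
    print(np.round([onz(C,p,.04)[:2] for p in cv2.boxPoints(r)],4).tolist())
```

```text
[[ 0.5508 -0.2386  0.08  ]
 [ 0.5441 -0.297   0.08  ]
 [ 0.6608 -0.2492  0.08  ]
 [ 0.6537 -0.3103  0.08  ]]
yaw -0.10834908681598632 0.11047839488958573 [ 0.54741292 -0.26777195  0.08      ] [ 0.65724347 -0.27971877  0.08      ]
[[187.75885   52.801212]
 [241.62402   51.216938]
 [244.43646  146.8401  ]
 [190.57129  148.42438 ]]
[[ 0.6615 -0.2474  0.08  ]
 [ 0.6559 -0.3117  0.08  ]
 [ 0.5425 -0.3009  0.08  ]
 [ 0.5485 -0.23    0.08  ]]
key 0.86 ((293.5, 286.5), (15.0, 35.0), 90.0)
[[0.3088, -0.3244], [0.302, -0.3837], [0.2718, -0.3821], [0.2787, -0.3217]]
key 0.76 ((283.6000061035156, 206.30001831054688), (11.180339813232422, 23.255107879638672), 26.56505012512207)
[[0.4272, -0.3311], [0.4597, -0.3503], [0.4498, -0.365], [0.417, -0.3461]]
small_key 0.52 ((306.1153564453125, 169.076904296875), (8.59785270690918, 16.086305618286133), 33.6900634765625)
[[0.4888, -0.3743], [0.5076, -0.3889], [0.4992, -0.3991], [0.4801, -0.3846]]
small_key 0.42 ((114.35321807861328, 246.84402465820312), (24.93014144897461, 51.787872314453125), 46.7357063293457)
[[0.3894, -0.0173], [0.4443, -0.0953], [0.4101, -0.1148], [0.3524, -0.036]]
key_stand 0.63 ((291.308837890625, 181.5146942138672), (36.50753402709961, 83.52249145507812), 32.47119140625)
[[0.4429, -0.3013], [0.5435, -0.3784], [0.5097, -0.4218], [0.4041, -0.3465]]
```

View pics/w2.png

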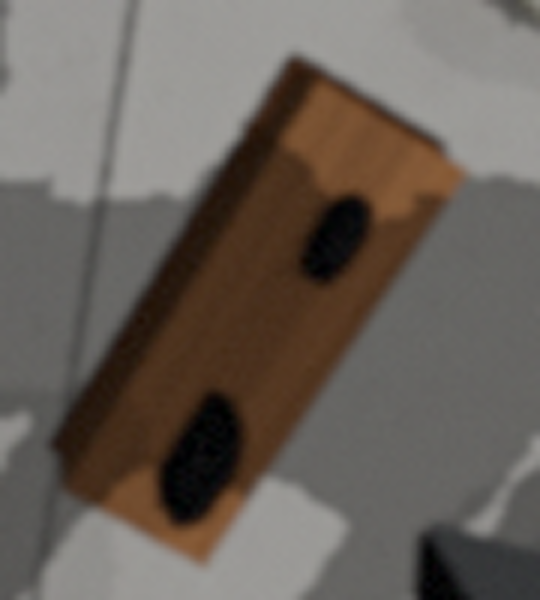

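The bigger, longer head at crop (200,455), world about (0.444,-0.348), is the safe's key. The smaller one at crop (337,237) is the small key. Next, the safe.

```bash
echo '0.042,-0.016,0,0,0.094 | 0.042,-0.016,0,0,0.094 | 0.043,-0.016,0,0,0.094 | 0,0,0.06,0,0.094 | 0,0,0.06,0,0.094 | 0,0,0.06,0,0.094 | 0,0,0.03,0,0.094 | 0,0,0.02,0,0.094 | 0,0,0,0,0.094' | python3 -m inch
python3 - <<'E'
from h import *
go([0.635,-.2777,.021],-.108)
E
echo '0,0,0,0,0.05 | 0,0,0,0,0.05 | 0,0,0,0,0.05 | 0,0,0,0,0.05' | python3 -m inch 20
```

```text
time_s: 3.98
tcp_pos: [0.6341, -0.2771, 0.022]
tcp_rot: [[0.993, -0.114, -0.002], [-0.114, -0.993, 0.001], [-0.003, -0.001, -1.0]]
wrist_force: [-0.3, -0.4, 0.1]
gripper_width: 0.0937
gripper_force: 0.0
tool delta [0.001  0.0005 0.001 ] tcp [ 0.6341 -0.2771  0.022 ] yaw -0.114 turn -0.006 q [-0.54  0.63  1.35  0.    1.16  1.15] F [-0.3 -0.4  0.1] w 0.0937 t 3.98
time_s: 4.47
tcp_pos: [0.636, -0.2771, 0.0247]
tcp_rot: [[0.993, -0.114, 0.002], [-0.114, -0.993, 0.001], [0.002, -0.001, -1.0]]
wrist_force: [1.1, 3.0, 4.4]
gripper_width: 0.0618
gripper_force: 20.0
```

```bash
echo '-0.006,0,-0.011,0,0.05 | -0.007,0,-0.011,0,0.05 | -0.009,0,-0.009,0,0.05 | -0.01,0,-0.009,0,0.05 | -0.011,0,-0.007,0,0.05 | -0.012,0,-0.006,0,0.05 | 0,0,0,0,0.05' | python3 -m inch
python3 - <<'E'
from h import *
show('side','pics/s1.png',(200,120,350,240),4);go([0,0,0])
E
```

```text
time_s: 5.35
tcp_pos: [0.5795, -0.2714, 0.0771]
tcp_rot: [[0.993, -0.115, 0.0], [-0.115, -0.993, -0.0], [0.0, 0.0, -1.0]]
wrist_force: [0.5, 0.7, -8.7]
gripper_width: 0.0618
gripper_force: 20.0
tool delta [-0.6074 -0.2033  0.0763] tcp [ 0.5801 -0.2715  0.0768] yaw -0.115 turn None q [-0.57  0.47  1.48  0.    1.19  1.11] F [ 0.1 -0.4 -8.5] w 0.0617 t 5.4
```

View pics/s1.png

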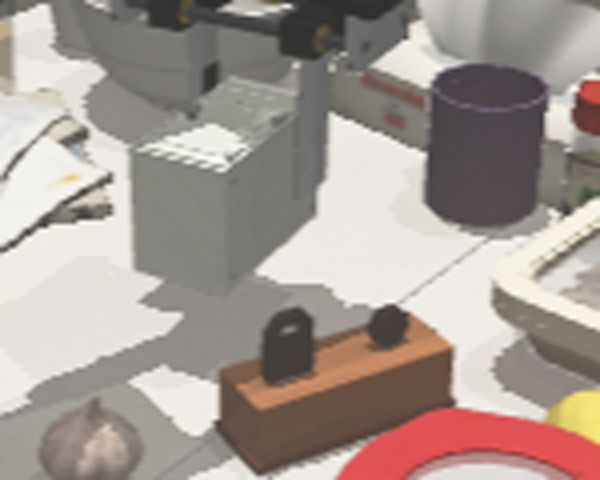

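Safe lifted but tilted only partly, because the pads resist the pivot. The stand shows the square looped head at (290,345) and the round one at (388,325), so the identity is confirmed. I'll ease the grip so that gravity swings the safe.

```bash
echo '0,0,0,0,0.05 | 0,0,0,0,0.05' | python3 -m inch 14;echo '0,0,0,0,0.05 | 0,0,0,0,0.05' | python3 -m inch 11
python3 - <<'E'
from h import *
show('side','pics/s2.png',(200,120,350,240),4);go([0,0,0]);find('side','safe','keyhole')
E
```

```text
time_s: 5.65
tcp_pos: [0.5805, -0.2713, 0.0761]
tcp_rot: [[0.994, -0.114, -0.0], [-0.114, -0.994, 0.0], [-0.0, -0.0, -1.0]]
wrist_force: [0.8, -0.6, -8.4]
gripper_width: 0.0621
gripper_force: 14.0
time_s: 5.9
tcp_pos: [0.5803, -0.2713, 0.0762]
tcp_rot: [[0.994, -0.114, -0.0], [-0.114, -0.994, 0.0], [-0.0, -0.0, -1.0]]
wrist_force: [0.2, 0.3, -8.9]
gripper_width: 0.0619
gripper_force: 11.0
tool delta [-0.6074 -0.2034  0.0764] tcp [ 0.5803 -0.2713  0.0762] yaw -0.114 turn None q [-0.57  0.47  1.48  0.    1.2   1.11] F [-0.5 -0.4 -9.6] w 0.062 t 5.95
side safe [([0.5019, -0.2579, 0.0584], 0.95)]
side keyhole [([0.6073, -0.2731, 0.1024], 0.83)]
```

View pics/s2.png

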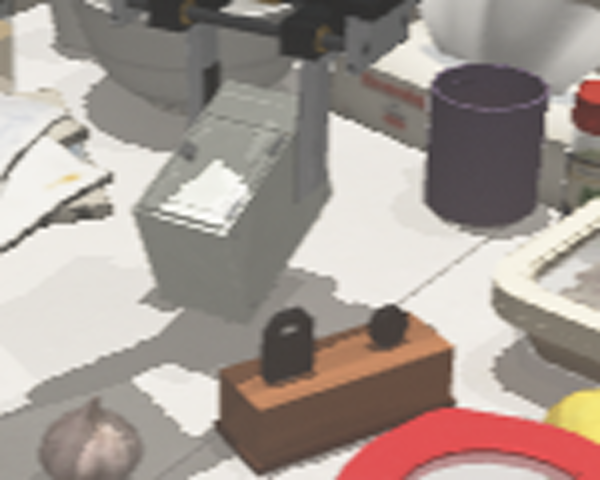

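It tilts to about 22° and is still in the air. I'll raise it 10 mm and ease the grip further.

```bash
echo '0,0,-0.01,0,0.05 | 0,0,0,0,0.05 | 0,0,0,0,0.05' | python3 -m inch 9
python3 - <<'E'
from h import *
bot.read_camera('side');find('side','safe','keyhole')
E
echo '0,0,0,0,0.05 | 0,0,0,0,0.05' | python3 -m inch 7.5
python3 - <<'E'
from h import *
bot.read_camera('side');find('side','safe','keyhole')
E
```

```text
time_s: 6.42
tcp_pos: [0.5805, -0.2715, 0.0869]
tcp_rot: [[0.993, -0.114, 0.001], [-0.114, -0.993, -0.0], [0.001, 0.0, -1.0]]
wrist_force: [0.6, -0.1, -8.3]
gripper_width: 0.0617
gripper_force: 9.0
side safe [([0.5149, -0.2633, 0.0485], 0.87)]
side keyhole [([0.6116, -0.2735, 0.118], 0.66)]
time_s: 6.82
tcp_pos: [0.5802, -0.2713, 0.0863]
tcp_rot: [[0.993, -0.114, -0.0], [-0.114, -0.993, 0.0], [-0.0, -0.0, -1.0]]
wrist_force: [-0.2, 0.1, -9.1]
gripper_width: 0.0622
gripper_force: 7.5
side safe [([0.5175, -0.2644, 0.0471], 0.69)]
side keyhole [([0.6082, -0.2732, 0.1185], 0.83)]
```

```bash
echo '0,0,0,0,0.05 | 0,0,0,0,0.05' | python3 -m inch 6.5
python3 - <<'E'
from h import *
bot.read_camera('side');find('side','safe','keyhole')
E
echo '0,0,0,0,0.05 | 0,0,0,0,0.05' | python3 -m inch 5.7
python3 - <<'E'
from h import *
bot.read_camera('side');find('side','safe','keyhole')
E
```

```text
time_s: 7.22
tcp_pos: [0.5804, -0.2714, 0.0865]
tcp_rot: [[0.993, -0.114, 0.0], [-0.114, -0.993, 0.0], [0.0, -0.0, -1.0]]
wrist_force: [0.8, 0.6, -7.6]
gripper_width: 0.0619
gripper_force: 6.5
side safe [([0.5308, -0.2607, 0.0339], 0.9)]
side keyhole [([0.6107, -0.2783, 0.1149], 0.76), ([0.4723, -0.3669, -0.0035], 0.61)]
time_s: 7.62
tcp_pos: [0.5804, -0.2714, 0.0866]
tcp_rot: [[0.993, -0.114, 0.0], [-0.114, -0.993, -0.0], [0.0, 0.0, -1.0]]
wrist_force: [0.5, 0.1, -7.9]
gripper_width: 0.0621
gripper_force: 5.7
side safe [([0.5316, -0.2608, 0.0328], 0.69)]
side keyhole [([0.6082, -0.2768, 0.1151], 0.61)]
```

Tilt is now about 43°. Next: touch the bottom edge to the worktop, then pivot the rest around it with a light grip.

```bash
echo '0,0,0.004,0,0.05 | 0,0,0,0,0.05' | python3 -m inch;echo '0,0,0.004,0,0.05 | 0,0,0,0,0.05' | python3 -m inch | grep force; echo '0,0,0.003,0,0.05 | 0,0,0,0,0.05' | python3 -m inch | grep force
python3 - <<'E'
from h import *
bot.read_camera('side');find('side','safe','keyhole');bot.read_camera('scene');find('scene','safe','keyhole');go([0,0,0])
E
```

```text
time_s: 8.02
tcp_pos: [0.583, -0.272, 0.0853]
tcp_rot: [[0.993, -0.114, 0.006], [-0.114, -0.993, -0.002], [0.006, 0.001, -1.0]]
wrist_force: [2.5, 2.4, 4.0]
gripper_width: 0.062
gripper_force: 5.7
wrist_force: [3.2, 3.3, 6.1]
gripper_force: 5.7
wrist_force: [4.3, 2.6, 6.8]
gripper_force: 5.7
side safe [([0.531, -0.2614, 0.0337], 0.78), ([0.4582, -0.5174, -0.0002], 0.55)]
side keyhole [([0.62, -0.2795, 0.1114], 0.64)]
scene safe []
scene keyhole [([0.6194, -0.276, 0.1102], 0.73)]
tool delta [-0.6122 -0.2039  0.0735] tcp [ 0.5843 -0.2722  0.0793] yaw -0.114 turn None q [-0.57  0.46  1.48  0.    1.19  1.11] F [4.4 3.2 7.3] w 0.0619 t 8.82
```

```bash
echo '0,0,-0.008,0,0.05 | -0.008,0,-0.001,0,0.05 | -0.008,0,-0.001,0,0.05 | -0.008,0,0,0,0.05' | python3 -m inch 5
python3 - <<'E'
from h import *
bot.read_camera('side');find('side','safe','keyhole');bot.read_camera('scene');find('scene','safe','keyhole');go([0,0,0])
E
```

```text
time_s: 9.32
tcp_pos: [0.556, -0.2689, 0.0859]
tcp_rot: [[0.993, -0.114, 0.0], [-0.114, -0.993, -0.0], [0.001, 0.0, -1.0]]
wrist_force: [1.3, 0.3, -1.1]
gripper_width: 0.062
gripper_force: 5.0
side safe [([0.5231, -0.2621, 0.0272], 0.88), ([0.5885, -0.274, 0.1215], 0.34)]
side keyhole [([0.5908, -0.2754, 0.1223], 0.96)]
scene safe [([0.5272, -0.2654, 0.0231], 0.75), ([0.4468, -0.347, 0.0415], 0.62), ([0.5922, -0.2759, 0.1228], 0.25)]
scene keyhole [([0.5921, -0.2763, 0.1239], 0.88)]
tool delta [-0.5834 -0.2037  0.0858] tcp [ 0.5564 -0.2689  0.0858] yaw -0.114 turn None q [-0.59  0.41  1.54 -0.    1.19  1.1 ] F [-0.   0.4  2. ] w 0.0618 t 9.62
```

Pivoting works (about 52°). Continue.

```bash
echo '-0.008,0,0,0,0.05 | -0.008,0,0,0,0.05 | -0.008,0,0.001,0,0.05 | -0.008,0,0.001,0,0.05 | 0,0,0,0,0.05' | python3 -m inch 5
python3 - <<'E'
from h import *
bot.read_camera('side');find('side','safe','keyhole');bot.read_camera('scene');find('scene','safe','keyhole');go([0,0,0])
E
```

```text
time_s: 10.25
tcp_pos: [0.523, -0.2648, 0.0827]
tcp_rot: [[0.993, -0.114, -0.003], [-0.114, -0.993, 0.001], [-0.003, -0.0, -1.0]]
wrist_force: [-0.3, -0.6, -3.5]
gripper_width: 0.0621
gripper_force: 5.0
side safe [([0.5201, -0.2629, 0.0172], 0.8)]
side keyhole [([0.5546, -0.2695, 0.1243], 0.76)]
scene safe []
scene keyhole [([0.5583, -0.2699, 0.1267], 0.79)]
tool delta [-0.5513 -0.2036  0.0836] tcp [ 0.5246 -0.2651  0.0833] yaw -0.114 turn None q [-0.61  0.36  1.62 -0.    1.17  1.07] F [-1.2 -2.3 -3.5] w 0.0623 t 10.55
```

```bash
echo '-0.008,0,0.001,0,0.05 | -0.008,0,0.002,0,0.05 | -0.008,0,0.003,0,0.05 | -0.004,0,0.003,0,0.05 | 0,0,0,0,0.05 | 0,0,0,0,0.07 | 0,0,0,0,0.075 | 0,0,0,0,0.075' | python3 -m inch 5
python3 - <<'E'
from h import *
bot.read_camera('side');find('side','safe','keyhole');bot.read_camera('scene');find('scene','safe','keyhole');go([0,0,0])
E
```

```text
time_s: 11.55
tcp_pos: [0.4976, -0.262, 0.0749]
tcp_rot: [[0.994, -0.114, 0.001], [-0.114, -0.994, -0.0], [0.001, 0.0, -1.0]]
wrist_force: [0.5, 0.1, 0.3]
gripper_width: 0.0748
gripper_force: 0.0
side safe [([0.5149, -0.2609, 0.0051], 0.75), ([0.5088, -0.2647, 0.1194], 0.6), ([0.4717, -0.3661, -0.0023], 0.16)]
side keyhole [([0.5086, -0.2674, 0.1194], 0.56)]
scene safe [([0.4554, -0.5099, -0.0035], 0.7), ([0.5156, -0.2614, -0.0008], 0.68), ([0.4719, -0.3689, -0.0032], 0.48)]
scene keyhole [([0.5113, -0.2632, 0.1193], 0.93)]
tool delta [-0.5235 -0.2035  0.0744] tcp [ 0.497  -0.2618  0.0744] yaw -0.114 turn None q [-0.64  0.32  1.69  0.    1.13  1.05] F [-0.4 -0.7 -0. ] w 0.075 t 11.85
```

The safe stands at about (0.515,-0.261). I'll rise clear and measure the keyhole and key from two wrist places, rotating to a half-turned wrist that leaves joint 6 room for the quarter turn.

```bash
cat > m.py <<'E'
from h import *
C,a=show('wrist','pics/m%d.png'%int(bot.get_obs()['time_s']*100))
for n in('keyhole','key','key_tip','safe','small_key','key_stand'):
    for d in bot.place_of('wrist',n)[:2]: print(n,np.round(d['xyz'],4),round(d['confidence'],2),np.round(proj(C,d['xyz'])[0],1))
for n in('key','small_key'):
    for d in bot.cut_out('wrist',n)[:2]:
        p=np.argwhere(d['mask'])[:,::-1];c=p.mean(0);r=cv2.minAreaRect(p.astype(np.float32))
        print(n,'mask',round(d['confidence'],2),np.round(c,1),'at .075',np.round(onz(C,c,.075),4),'rect',np.round([onz(C,q,.07)[:2] for q in cv2.boxPoints(r)],4).tolist())
go([.444,-.348,.2],2.52)
E
echo '0,0,-0.05,0,0.08 | 0,0,-0.05,0,0.094 | 0,0,-0.05,0,0.094 | 0,0,-0.05,0,0.094 | 0,0,0,0,0.094' | python3 -m inch; python3 m.py
echo '0,0,0,-0.185,0.094 | 0,0,0,-0.185,0.094 | 0,0,0,-0.185,0.094 | 0,0,0,-0.185,0.094 | 0,0,0,-0.185,0.094 | 0,0,0,-0.185,0.094 | 0,0,0,-0.185,0.094' | python3 -m inch
echo '0,0,0,-0.185,0.094 | 0,0,0,-0.185,0.094 | 0,0,0,-0.185,0.094 | 0,0,0,-0.185,0.094 | 0,0,0,-0.185,0.094 | 0,0,0,-0.185,0.094 | 0,0,0,-0.185,0.094 | 0,0,0,0,0.094' | python3 -m inch; python3 m.py
```

```text
time_s: 12.48
tcp_pos: [0.4995, -0.2637, 0.2804]
tcp_rot: [[0.993, -0.114, 0.009], [-0.114, -0.993, -0.007], [0.01, 0.006, -1.0]]
wrist_force: [-0.2, 0.4, -0.4]
gripper_width: 0.0942
gripper_force: 0.0
keyhole [ 0.5112 -0.2605  0.1154] 0.82 [251.3 169.1]
key [ 0.4465 -0.3462  0.0404] 0.77 [307.8 192.5]
key [ 0.2598 -0.3532  0.0052] 0.56 [313.5 277.5]
key_tip [ 0.4447 -0.345   0.0095] 0.68 [303.7 188.5]
key_tip [ 0.2576 -0.3251  0.0028] 0.52 [299.1 279.2]
safe [ 5.164e-01 -2.657e-01 -5.000e-04] 0.75 [254.2 152.5]
small_key [ 0.4951 -0.3869  0.04  ] 0.66 [331.5 160.5]
key_stand [ 0.4702 -0.3658  0.0005] 0.65 [313.6 172. ]
key mask 0.71 [317.4 275.7] at .075 [ 0.3117 -0.3471  0.075 ] rect [[0.3208, -0.3142], [0.3233, -0.3711], [0.2949, -0.3736], [0.2922, -0.3157]]
key mask 0.6 [310.4 196.5] at .075 [ 0.4508 -0.3435  0.075 ] rect [[0.4423, -0.3275], [0.4679, -0.3468], [0.4551, -0.362], [0.4291, -0.3429]]
small_key mask 0.64 [331.8 161.1] at .075 [ 0.5014 -0.3776  0.075 ] rect [[0.4964, -0.3683], [0.5115, -0.3811], [0.5039, -0.3896], [0.4887, -0.3768]]
tool delta [-0.042  0.092  0.073] tc
[... 785 characters left out ...]
[ 0.4952 -0.3854  0.0399] 0.68 [194.3 210.7]
key_stand [ 0.4648 -0.3646 -0.0023] 0.64 [196.6 182.7]
key mask 0.92 [111.6  84.5] at .075 [ 0.2888 -0.3366  0.075 ] rect [[0.2744, -0.3632], [0.2738, -0.3064], [0.2989, -0.304], [0.3002, -0.3616]]
key mask 0.51 [188.8 175.4] at .075 [ 0.4439 -0.3398  0.075 ] rect [[0.4273, -0.3376], [0.4372, -0.325], [0.4609, -0.3464], [0.4508, -0.3593]]
small_key mask 0.32 [127.9 234.1] at .075 [ 0.4547 -0.4776  0.075 ] rect [[0.4199, -0.5042], [0.4335, -0.4385], [0.4912, -0.4587], [0.4782, -0.5275]]
tool delta [-0.0117 -0.1004  0.0745] tcp [ 0.4969 -0.2618  0.2745] yaw 2.475 turn -0.045 q [-0.64  0.13  1.48  0.    1.52 -1.54] F [-0.5  0.4  0.1] w 0.0939 t 15.25
```

```bash
echo '-0.004,-0.05,0,0,0.06 | -0.008,-0.05,0,0,0.06 | 0,0,0.06,0,0.06 | 0,0,0.055,-0.045,0.06 | 0,0,0,0,0.06 | 0,0,0,0,0.06' | python3 -m inch 12; python3 m.py; ls pics
```

```text
time_s: 16.0
tcp_pos: [0.4456, -0.3488, 0.1615]
tcp_rot: [[-0.813, 0.582, 0.002], [0.582, 0.813, -0.002], [-0.003, -0.001, -1.0]]
wrist_force: [0.9, -0.2, 1.0]
gripper_width: 0.0601
gripper_force: 0.0
keyhole [ 0.5091 -0.2637  0.1176] 0.72 [371.6 210.3]
key [ 0.4428 -0.3442  0.0369] 0.74 [254.9 179.8]
key [ 0.2609 -0.35    0.0039] 0.57 [157.8  49.7]
key_tip [ 0.4472 -0.3469  0.0436] 0.6 [255.3 185.6]
key_tip [ 0.2577 -0.3224  0.0029] 0.56 [174.7  31.4]
safe [ 0.5156 -0.2653  0.0008] 0.76 [335.6 182.6]
small_key [ 0.4956 -0.3846  0.0382] 0.52 [253.2 231.8]
key_stand [ 4.681e-01 -3.662e-01 -1.000e-04] 0.8 [252.5 196.9]
key mask 0.81 [255.  186.9] at .075 [ 0.4408 -0.3428  0.075 ] rect [[0.4256, -0.337], [0.4305, -0.3303], [0.4592, -0.3507], [0.4542, -0.3577]]
key mask 0.81 [151.5  56.7] at .075 [ 0.2867 -0.3475  0.075 ] rect [[0.2735, -0.3728], [0.2704, -0.3199], [0.2953, -0.3153], [0.2995, -0.3692]]
small_key mask 0.54 [254.  236.4] at .075 [ 0.4862 -0.3767  0.075 ] rect [[0.476, -0.3734], [0.4799, -0.368], [0.5, -0.3823], [0.496, -0.3879]]
tool delta [ 0.0007 -0.0005 -0.0399] tcp [ 0.4448 -0.348   0.1601] yaw 2.521 turn 0.001 q [-0.82  0.23  1.62  0.    1.3  -1.77] F [-0.  -0.2  0.3] w 0.06 t 16.45
a.png
ab.png
b.png
m1247.png
m1480.png
m1600.png
s1.png
s2.png
w1.png
w2.png
```

```bash
python3 -c "
import cv2
a=cv2.imread('pics/m1600.png')[140:270,180:350];cv2.imwrite('pics/m3.png',cv2.resize(a,None,fx=4.5,fy=4.5,interpolation=2))"
```

```text
(no output)
```

View pics/m3.png

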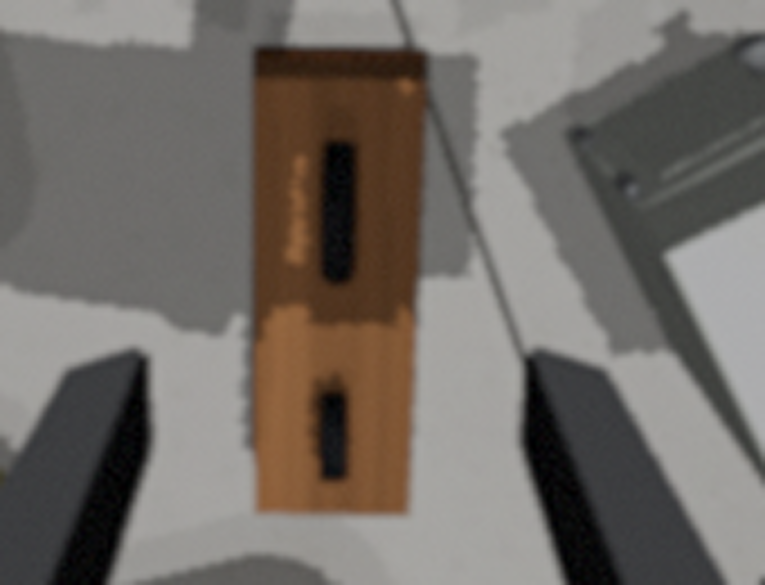

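The wrist view shows the square key's head edge-on at crop (338,212), centred between the fingertips (145 and 527), with the small key at (333,435). It's about 2 mm forward along tool x and 0.018 rad off. Descend and grip.

```bash
echo '0.002,0,0.04,0.018,0.05 | 0,0,0.04,0,0.05 | 0,0,0.025,0,0.05 | 0,0,0.011,0,0.05 | 0,0,0,0,0.05 | 0,0,0,0,0.05' | python3 -m inch | head -3; python3 -c "
from h import *
go([.443,-.3468,.0435],2.503)"
echo '0,0,0,0,0.03 | 0,0,0,0,0.0 | 0,0,0,0,0.0 | 0,0,0,0,0.0 | 0,0,0,0,0.0' | python3 -m inch 40
```

```text
time_s: 17.2
tcp_pos: [0.4438, -0.3476, 0.0448]
tcp_rot: [[-0.803, 0.596, 0.002], [0.596, 0.803, -0.002], [-0.003, -0.0, -1.0]]
tool delta [0.0012 0.0002 0.0013] tcp [ 0.4438 -0.3476  0.0448] yaw 2.503 turn -0.0 q [-0.82  0.36  1.7  -0.    1.07 -1.75] F [ 0.4 -0.9  0.9] w 0.0501 t 17.2
time_s: 17.82
tcp_pos: [0.443, -0.3466, 0.0435]
tcp_rot: [[-0.803, 0.596, 0.0], [0.596, 0.803, 0.0], [0.0, 0.0, -1.0]]
wrist_force: [0.5, 0.1, 1.5]
gripper_width: 0.0092
gripper_force: 40.0
```

Gripped at 9.2 mm. Lift and move up beside the keyhole, then measure it.

```bash
echo '0,0,-0.02,0,0 | 0,0,-0.03,0,0 | 0,0,-0.05,0,0 | 0,0,-0.05,0,0 | 0,0,-0.03,-0.175,0 | 0,0,0,-0.175,0 | 0,0,0,-0.175,0 | 0,0,0,0,0' | python3 -m inch
python3 - <<'E'
from h import *
go([.511,-.263,.23],3.03)
for i in range(2):
  bot.read_camera('wrist');find('wrist','keyhole','safe','key','key_tip')
E
```

```text
time_s: 18.82
tcp_pos: [0.4428, -0.3465, 0.2233]
tcp_rot: [[-0.993, 0.116, -0.0], [0.116, 0.993, 0.0], [0.0, 0.0, -1.0]]
wrist_force: [-0.9, 1.0, 0.3]
gripper_width: 0.0085
gripper_force: 40.0
tool delta [-0.0581  0.0909 -0.0067] tcp [ 0.4428 -0.3465  0.2233] yaw 3.026 turn -0.004 q [-0.82  0.17  1.55  0.    1.42 -2.27] F [-0.9  1.   0.3] w 0.0085 t 18.82
wrist keyhole [([0.5134, -0.2627, 0.1192], 0.91), ([0.4413, -0.3481, 0.1887], 0.53)]
wrist safe [([0.5166, -0.2673, 0.0023], 0.68)]
wrist key [([0.2626, -0.3513, 0.0038], 0.64), ([0.4418, -0.3463, 0.2211], 0.57)]
wrist key_tip [([0.4428, -0.3435, 0.1923], 0.94), ([0.2562, -0.3192, 0.0061], 0.66), ([0.3637, -0.2705, -0.0003], 0.56)]
wrist keyhole [([0.5146, -0.2606, 0.1195], 0.87)]
wrist safe [([0.5168, -0.268, 0.0012], 0.77)]
wrist key [([0.4443, -0.3479, 0.2189], 0.82), ([0.2597, -0.3518, 0.0057], 0.7), ([0.3639, -0.2693, -0.0007], 0.6)]
wrist key_tip [([0.2617, -0.3263, 0.0044], 0.73), ([0.4451, -0.3454, 0.1918], 0.57)]
```

```bash
echo '-0.02,0.03,0,0,0 | -0.02,0.03,0,0,0 | -0.02,0.032,0,0,0 | 0,0,0.03,0,0 | 0,0,0.02,0,0 | 0,0,0,0,0 | 0,0,0,0,0' | python3 -m inch
python3 - <<'E'
from h import *
go([.5125,-.2625,.17],3.03)
im=[]
for c in('wrist','scene','side'):
  C=cam(c);a=bot.read_camera(c);u=proj(C,[[.5125,-.2625,.125]])[0].astype(int)
  h=(50,66) if c=='wrist' else (25,33)
  b=a[u[1]-h[0]:u[1]+h[0],u[0]-h[1]:u[0]+h[1]];print(c,u-np.array(h)[::-1]);im.append(cv2.resize(b[:,:,::-1],(396,300),interpolation=2))
  find(c,'keyhole','key_tip')
  np.save('pics/%s.npy'%c,a)
im.append(im[0]*0)
cv2.imwrite('pics/k1.png',np.vstack([np.hstack(im[:2]),np.hstack(im[2:])]))
E
```

```text
time_s: 20.2
tcp_pos: [0.5135, -0.2626, 0.1744]
tcp_rot: [[-0.993, 0.114, 0.001], [0.114, 0.993, -0.001], [-0.001, -0.001, -1.0]]
wrist_force: [-0.4, -0.6, -0.3]
gripper_width: 0.009
gripper_force: 40.0
tool delta [ 0.001  -0.      0.0044] tcp [ 0.5135 -0.2626  0.1744] yaw 3.028 turn -0.002 q [-0.62  0.24  1.57  0.    1.33 -2.08] F [-0.4 -0.6 -0.3] w 0.009 t 20.2
wrist [186 154]
wrist keyhole [([0.5125, -0.2603, 0.1171], 0.59)]
wrist key_tip [([0.5137, -0.259, 0.1416], 0.76), ([0.5111, -0.2647, 0.1721], 0.23)]
scene [247 143]
scene keyhole [([0.5126, -0.2648, 0.1164], 0.63)]
scene key_tip [([0.5164, -0.2635, 0.1429], 0.57), ([0.2579, -0.3236, 0.0087], 0.48)]
side [215 132]
side keyhole [([0.5095, -0.2644, 0.1184], 0.69), ([0.3653, -0.2668, 0.0005], 0.18)]
side key_tip [([0.5151, -0.2597, 0.1407], 0.64), ([0.2612, -0.3241, 0.0031], 0.56)]
```

View pics/k1.png

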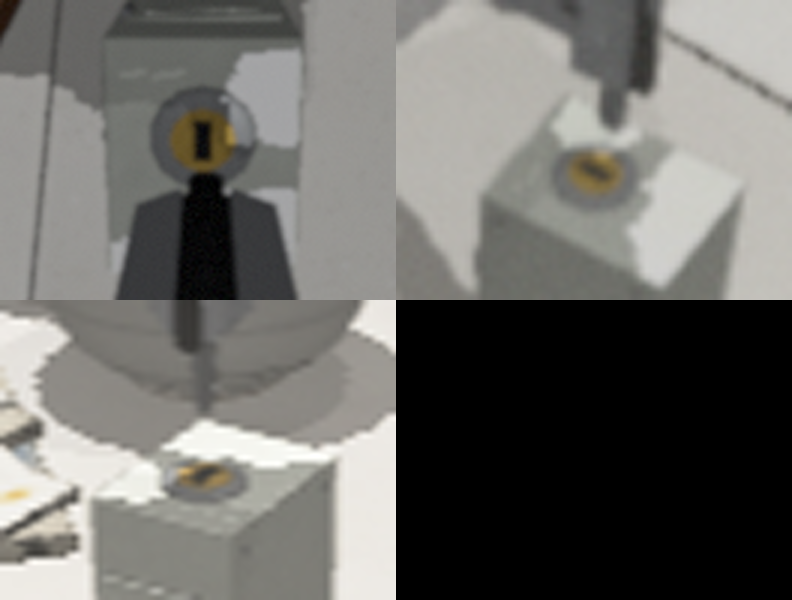

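Wrist crop (top-left): slot at (203,141), directly ahead of the head at (207,180). In the scene crop the slot is at (597,171) and the tip at (613,127). In the side crop the slot is at (205,475) and the tip at (204,410). I'll triangulate slot and tip from the same views.

Run:
```python
from h import *
S,D,W=cam('scene'),cam('side'),cam('wrist')
k=tri([(S,(280.5,171.5)),(D,(249.2,161.2))]);t=tri([(S,(283.2,164.2)),(D,(249,150.3))]);k3=tri([(S,(280.5,171.5)),(D,(249.2,161.2)),(W,(253.7,201))])
R=bot.get_obs()['tcp_rot'];print(k,k3,t,'tool k-t',R.T@(k-t)); print('onz wrist',onz(W,(253.7,201),.118))
for n in (k,k3,t): print([np.round(proj(c,n)[0],1) for c in(S,D,W)])
```

```text
[ 0.5130595  -0.26451172  0.11626269] [ 0.51286916 -0.26296246  0.11525378] [ 0.51699297 -0.2626265   0.14105067] tool k-t [ 0.00370313 -0.00231498  0.02478705]
onz wrist [ 0.51112811 -0.26115974  0.118     ]
[array([280.4, 171.7]), array([249., 161.]), array([250.4, 202.7])]
[array([280.6, 171.5]), array([248.4, 161.3]), array([252., 202.])]
[array([283.1, 164.4]), array([248.8, 150.1]), array([252.7, 216.5])]
```

```bash
echo '0.003,-0.0015,0.01,0,0 | 0,0,0.009,0,0 | 0,0,0,0,0 | 0,0,0,0,0' | python3 -m inch
python3 - <<'E'
from h import *
go([.5125,-.2625,.15],3.03)
im=[]
for c in('wrist','scene','side'):
  C=cam(c);a=bot.read_camera(c);u=proj(C,[[.5125,-.2625,.125]])[0].astype(int)
  h=(25,33) 
  b=a[u[1]-h[0]:u[1]+h[0],u[0]-h[1]:u[0]+h[1]];print(c,u-np.array(h)[::-1]);im.append(cv2.resize(b[:,:,::-1],(396,300),interpolation=2))
  find(c,'keyhole','key_tip')
im.append(im[0]*0)
cv2.imwrite('pics/k2.png',np.vstack([np.hstack(im[:2]),np.hstack(im[2:])]))
E
```

```text
time_s: 21.15
tcp_pos: [0.5098, -0.2632, 0.1542]
tcp_rot: [[-0.994, 0.114, -0.0], [0.114, 0.994, 0.0], [0.0, 0.0, -1.0]]
wrist_force: [-1.1, -0.1, -0.8]
gripper_width: 0.0085
gripper_force: 40.0
tool delta [-0.0026  0.001   0.0042] tcp [ 0.5098 -0.2632  0.1542] yaw 3.028 turn -0.002 q [-0.63  0.25  1.6   0.    1.29 -2.08] F [-1.1 -0.1 -0.8] w 0.0085 t 21.15
wrist [220 191]
wrist keyhole [([0.5145, -0.2627, 0.119], 0.61)]
wrist key_tip []
scene [247 143]
scene keyhole [([0.5131, -0.2643, 0.1186], 0.73)]
scene key_tip [([0.2585, -0.3194, 0.0082], 0.67), ([0.514, -0.262, 0.1242], 0.57)]
side [215 132]
side keyhole [([0.5117, -0.2646, 0.1166], 0.67)]
side key_tip [([0.5105, -0.2617, 0.1221], 0.6), ([0.2588, -0.3268, 0.001], 0.53), ([0.495, -0.387, 0.0382], 0.48), ([0.453, -0.5177, 0.0013], 0.25)]
```

View pics/k2.png

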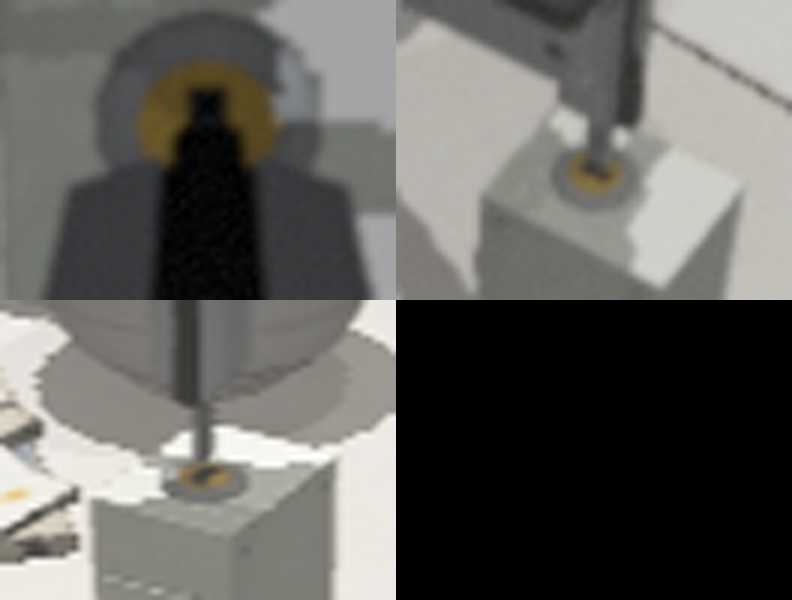

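In the wrist crop the slot (207,100) is centred with the head (208,150). In the scene crop the tip (599,165) is directly above the slot (597,171). Ease down, watching the force.

```bash
echo '0,0,0.003,0,0 | 0,0,0.002,0,0 | 0,0,0.002,0,0 | 0,0,0,0,0' | python3 -m inch | egrep 'tcp_pos|force'; echo '0,0,0.002,0,0 | 0,0,0.002,0,0 | 0,0,0,0,0' | python3 -m inch| egrep 'tcp_pos|force'
```

```text
tcp_pos: [0.5097, -0.2631, 0.1471]
wrist_force: [-0.7, -0.3, -0.3]
gripper_force: 40.0
tcp_pos: [0.5097, -0.2631, 0.1432]
wrist_force: [0.3, -0.3, -0.6]
gripper_force: 40.0
```

It is in by about 6 mm with no force. Go on with small wiggles.

```bash
for i in 1 2; do echo '0,0,0.002,0.02,0 | 0,0,0.001,-0.04,0 | 0,0,0.001,0.04,0 | 0,0,0.001,-0.02,0' | python3 -m inch | egrep 'tcp_pos|force'; done
```

```text
tcp_pos: [0.5099, -0.2635, 0.1385]
wrist_force: [-0.0, -0.5, -0.4]
gripper_force: 40.0
tcp_pos: [0.51, -0.2637, 0.1338]
wrist_force: [0.2, -0.5, 2.2]
gripper_force: 40.0
```

```bash
for i in 1 2 3; do echo '0,0,0.002,0.03,0 | 0,0,0.001,-0.06,0 | 0,0,0.001,0.06,0 | 0,0,0.001,-0.03,0' | python3 -m inch | egrep 'tcp_pos|wrist_force'; done
```

```text
tcp_pos: [0.5101, -0.2632, 0.1289]
wrist_force: [-0.9, -0.1, 5.0]
tcp_pos: [0.5101, -0.2633, 0.1241]
wrist_force: [-0.5, 0.7, 5.9]
tcp_pos: [0.5102, -0.2634, 0.1212]
wrist_force: [-5.4, 3.0, 17.6]
```

```bash
echo '0,0,0,0.05,0 | 0,0,0,-0.1,0 | 0,0,0,0.1,0 | 0,0,0,-0.05,0 | 0,0,0,0,0' | python3 -m inch | egrep 'tcp_pos|wrist_force'
python3 - <<'E'
from h import *
go([.51,-.2634,.1215],3.028)
for c in('scene','side','wrist'): bot.read_camera(c);find(c,'key')
print(bot.get_obs()['moment'])
E
```

```text
tcp_pos: [0.5102, -0.2635, 0.1212]
wrist_force: [-5.4, 1.0, 14.5]
tool delta [ 0.0002  0.0001 -0.0003] tcp [ 0.5102 -0.2635  0.1212] yaw 3.029 turn 0.001 q [-0.63  0.29  1.63 -0.    1.23 -2.09] F [-5.4  1.  14.5] w 0.0088 t 25.6
scene key [([0.2586, -0.3502, 0.0053], 0.61), ([0.5133, -0.2645, 0.1191], 0.52)]
side key [([0.2568, -0.3503, 0.0076], 0.58), ([0.5118, -0.2652, 0.1201], 0.46)]
wrist key [([0.5109, -0.2635, 0.1163], 0.76)]
[0.47682202 0.82063083 0.04756733]
```

Home (shoulder at about 0.118). Relieve some push and begin the turn.

```bash
echo '0,0,-0.001,0,0 | 0,0,0,0.1,0 | 0,0,0,0.15,0 | 0,0,0,0.15,0 | 0,0,0,0,0' | python3 -m inch 50
python3 - <<'E'
from h import *
print(bot.get_obs()['moment'])
for c in('scene','side'): bot.read_camera(c);find(c,'safe','keyhole','key')
E
```

```text
time_s: 26.52
tcp_pos: [0.5102, -0.2631, 0.1213]
tcp_rot: [[-0.871, 0.492, 0.001], [0.492, 0.871, -0.0], [-0.001, 0.0, -1.0]]
wrist_force: [-2.4, 2.0, 10.2]
gripper_width: 0.009
gripper_force: 50.0
[ 0.46596364  0.4561934  -0.03841553]
scene safe [([0.5204, -0.2656, -0.0031], 0.86)]
scene keyhole [([0.5115, -0.2632, 0.1203], 0.87)]
scene key [([0.2581, -0.3506, 0.0064], 0.46), ([0.5109, -0.2636, 0.1176], 0.45), ([0.4706, -0.3676, 0.0007], 0.34)]
side safe [([0.5188, -0.2594, 0.0038], 0.94)]
side keyhole [([0.5105, -0.2663, 0.1183], 0.57)]
side key [([0.2572, -0.3522, 0.0056], 0.62), ([0.5125, -0.2694, 0.1201], 0.52)]
```

Turning with low forces. Continue to the stop.

```bash
echo '0,0,0,0.15,0 | 0,0,0,0.15,0 | 0,0,0,0.15,0 | 0,0,0,0.15,0 | 0,0,0,0,0' | python3 -m inch ; echo '0,0,0,0.15,0 | 0,0,0,0.15,0 | 0,0,0,0.15,0 | 0,0,0,0.1,0 | 0,0,0,0.06,0 | 0,0,0,0,0' | python3 -m inch
python3 - <<'E'
from h import *
print(bot.get_obs()['moment']);go([.51,-.263,.12],3.028)
im=[]
for c in('scene','side'):
  C=cam(c);a=bot.read_camera(c);u=proj(C,[[.51,-.2625,.08]])[0].astype(int);h=(50,48)
  b=a[u[1]-h[0]:u[1]+h[0],u[0]-h[1]:u[0]+h[1]];im.append(cv2.resize(b[:,:,::-1],(396,412),interpolation=2))
  find(c,'safe','keyhole','key')
cv2.imwrite('pics/t1.png',np.hstack(im))
E
```

```text
time_s: 27.55
tcp_pos: [0.5107, -0.2626, 0.1213]
tcp_rot: [[-0.441, 0.897, 0.002], [0.897, 0.441, 0.001], [-0.0, 0.002, -1.0]]
wrist_force: [-2.7, 4.0, 10.5]
gripper_width: 0.0087
gripper_force: 50.0
time_s: 28.3
tcp_pos: [0.5111, -0.2626, 0.1213]
tcp_rot: [[0.152, 0.988, 0.003], [0.988, -0.152, 0.001], [0.001, 0.003, -1.0]]
wrist_force: [-1.2, 4.1, 9.5]
gripper_width: 0.0088
gripper_force: 50.0
[0.63285472 0.06855031 0.07011416]
tool delta [-0.0006 -0.0011  0.0013] tcp [ 0.5111 -0.2626  0.1213] yaw 1.418 turn -1.61 q [-0.63  0.29  1.63  0.    1.23 -0.47] F [-1.2  4.1  9.5] w 0.0088 t 28.3
scene safe [([0.5187, -0.2689, -0.0034], 0.79)]
scene keyhole [([0.5104, -0.2657, 0.12], 0.57)]
scene key [([0.5106, -0.2638, 0.1165], 0.54), ([0.2599, -0.3508, 0.0085], 0.47)]
side safe [([0.5173, -0.2575, 0.0024], 0.7)]
side keyhole [([0.5092, -0.2658, 0.1179], 0.67)]
side key [([0.2578, -0.3513, 0.0064], 0.88), ([0.3654, -0.2682, -0.0019], 0.72), ([0.5123, -0.2663, 0.1185], 0.42)]
```

View pics/t1.png

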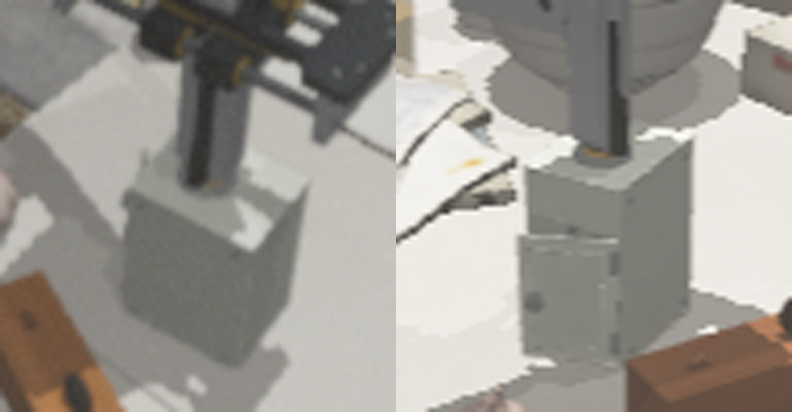

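The door is ajar (side crop, 570,300). The tool has turned 1.61. A slight nudge will make sure it is at the stop, then a hold check.

```bash
echo '0,0,0,0.03,0 | 0,0,0,0.03,0 | 0,0,0,0,0 | 0,0,0,0,0 | 0,0,0,0,0' | python3 -m inch
python3 - <<'E'
from h import *
print(bot.get_obs()['moment']);go([.51,-.263,.12],3.028)
m=bot.read_camera('wrist')
cv2.imwrite('pics/t2.png',cv2.resize(m[120:300,150:390,::-1],None,fx=3,fy=3,interpolation=2))
E
```

```text
time_s: 29.32
tcp_pos: [0.5112, -0.2626, 0.1213]
tcp_rot: [[0.211, 0.978, 0.003], [0.978, -0.211, 0.001], [0.001, 0.003, -1.0]]
wrist_force: [-0.9, 3.4, 9.8]
gripper_width: 0.0089
gripper_force: 50.0
[0.62995063 0.02289355 0.05513626]
tool delta [-0.0006 -0.0011  0.0013] tcp [ 0.5112 -0.2626  0.1213] yaw 1.359 turn -1.669 q [-0.63  0.29  1.63  0.    1.23 -0.42] F [-0.9  3.4  9.8] w 0.0089 t 29.32
```

View pics/t2.png

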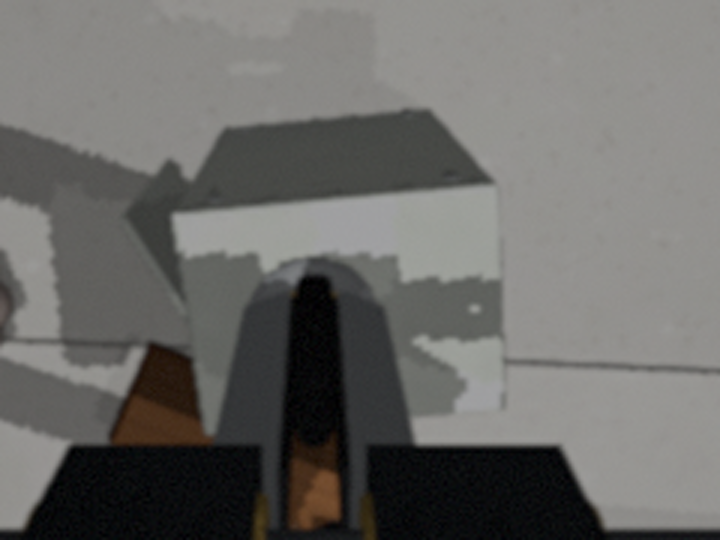

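```bash
python3 -c "
from plant import bot
print(bot.job_done())"
```

```text
the job is handed in; nothing more can be done
None
```

The safe stands upright, its key is fully in and turned clockwise to the stop, the door is ajar, and the arm is still gripping the turned key; the job was handed in at about 29 s, and no verdict was shown.

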